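# Clip the sandwich plate into the toaster

### The job

Fit the loose sandwich plate into the empty lower half of the opened-out red toaster: with its front raised, hook its rear lip under the steel rail at the hinge side and push it home, then rock the front down until the yellow sprung catch clicks over the front lip and the plate lies flat. Work gently, by feel, never forcing or dropping the plate on the toaster; leave the waffle plate, bowl, cake and cup alone, and let go.

Things in the scene. Friction and masses are not known exactly. Their poses are not given: they have to be found in the camera images.
- sandwich_plate: Plate to fit: black cast metal, about 0.42 kg, 124 x 210 x 24 mm (x, y, z) plus its lips; two pockets side by side, each with a low diagonal ridge. Origin: centre of the underside; x points to the rear lip, z up. Rim 10 mm wide, top z = 24; pocket floors z = 6. Starts flat on the table beside the toaster, left or right of it.
- ridge (a point): Middle of the top of the sandwich plate's central ridge, at (0, 0, 24) mm in the plate's frame. The ridge is 12 mm wide in y, runs from x = -52 to 52, 18 mm high above the pocket floors: grip it here from above, across y; the pockets are clear for 35 mm beside it.
- rear_lip (a point): Middle of the end face of the rear lip, at (74, 0, 10.5) mm in the sandwich plate's frame. The lip is 5 mm thick (z = 8 to 13), 150 mm wide, and stands out 12 mm from the rear wall at x = 62.
- front_lip (a point): Middle of the end face of the front lip, at (-72, 0, 10.5) mm in the sandwich plate's frame. The lip is 5 mm thick (z = 8 to 13), 60 mm wide, and stands out 10 mm from the front wall at x = -62.
- toaster: Red toaster, fixed, opened flat. Near half: lower half, empty well; far half (x = 117 to 327 mm) has its plate in. Origin: on the table under the well's centre; x to the hinge, z up. Well's side walls y = +-109, tops z = 70. The grey tray in it holds rail, stop, ledges and catch on a floating mount: it is set up to 3.5 mm off nominal in x and 6 in z, firm, not measured: feel for it.
- seat (a point): Nominal place of the seated sandwich plate's origin: (0, 0, 50) mm in the toaster's frame, axes parallel; play on the tray -2 to +1.5 mm in x, in the well 4 mm either way in y. Ledges with tops at this height carry its underside at |y| = 69 to 103 mm: rear ones x = 14 to 76, front ones x = -75 to -47. Front wall: inner face x = -74, top z = 63 mm; the front lip must come down inside it.
- rail (a point): Nominal middle of the steel rail's front lower edge: (67, 0, 65) mm in the toaster's frame. Rail to |y| = 86, x = 67 to 80, z = 65 to 68; under it a stop face at x = 75.5 for the lip's end. To hook: front raised 10 to 17 deg, let the plate's lower rear edge touch the rear ledges, lip short of the rail, ease it up 1 to 2 mm, slide to the hinge till it stops. Over 30 N on the toaster bends it.
- catch (a joint): Yellow sprung catch at the middle of the lower half's front. 0 m = sprung in over the well (start, and after the click); up to 0.010 m as it is pushed out, away from the hinge. Nose (nominal) at x = -66.5, underside z = 64.5 mm, face sloping up and out at 60 deg to z = 77: a plate let down on it rests with its front about 6 deg up. 8 to 14 N down on the front rim takes the lip past; it clicks.
- waffle_plate: Bystander: grey plate of the same outline with a waffle grid in its pockets, 0.5 kg, flat on the table on the other side of the toaster. Origin: centre of its underside. Leave alone.
- amber_bowl: Bystander: amber glass bowl, 130 mm across, 60 mm high; origin centre of its foot. Leave alone.
- panettone: Bystander: small domed fruit cake, 108 mm across, 89 mm high; origin centre of its underside. Leave alone.
- plastic_cup: Bystander: white plastic cup, 76 mm across, 80 mm high; origin centre of its foot. Leave alone.
Things that resemble listed ones, but are neither listed nor needed, are in the scene too. What is shaped like the sandwich_plate but turquoise is not meant.

How it is judged:
On the way:
1. the rear lip is hooked under the rail while the front is still raised (by more than 3.5 degrees) (x of rear_lip in the frame of toaster above 0.07 m and z of rear_lip in the frame of toaster below 0.068 m and angle between sandwich_plate's own z axis and vertical above 0.061 rad and angle between the y axis of sandwich_plate and the y axis of toaster, either way round below 0.09 rad), for 0.2 s.
At the end, for the whole second after the job is handed in: The plate is at rest, flat (1.7 deg) and square (3.4 deg) in the lower half, rear lip under the rail, front lip under the catch (no higher than seated on the highest tray), the catch sprung back (within 1.5 mm of 0); waffle plate, bowl, cake and cup within 30 mm of their starts (x of rear_lip in the frame of toaster above 0.068 m and z of each of rear_lip, front_lip in the frame of toaster below 0.0695 m and z of sandwich_plate in the frame of toaster above 0.0415 m and angle between sandwich_plate's own z axis and vertical below 0.03 rad and angle between the x axis of sandwich_plate and the x axis of toaster, either way round below 0.06 rad and value of joint catch below 0.0015 m and linear speed of sandwich_plate below 0.02 m/s and distance of each of waffle_plate, amber_bowl, panettone, plastic_cup from where it was at the start of the episode below 0.03 m); the robot touches nothing.
It fails at once if the plate is forced or dropped: more than 30 N between the sandwich plate and the toaster (contact force between sandwich_plate and toaster above 30 N).
It fails at once if a bystander (waffle plate, bowl, cake or cup) is moved by more than 30 mm (distance of any of waffle_plate, amber_bowl, panettone, plastic_cup from where it was at the start of the episode above 0.03 m).
It also fails if it takes over 72 s, if anything falls off the work surface, if the arm or the gripper's body presses on something with over 40 N, if the wrist force passes 120 N, or if a joint passes its speed limit or range.

### The arm

A 6-joint arm with a two-finger parallel gripper is mounted at the origin on the work surface. World frame = base frame: x ahead of the robot, y to its left, z up, the work surface at z = 0. Lengths are in m, angles in rad, forces in N, time in s.
With the tool pointing down it reaches from about 0.3 to 0.775 m from the base axis. Payload 14.6 kg.
Tool frame: the origin (TCP) lies midway between the tips of the shut fingers; the grasp point (between the pads) lies 19 mm behind it; z points along the fingers, y is the line along which they close (so a half turn about z gives the same grasp; the last joint's range is limited). The gripper opens to 94 mm and grips with 3 to 60 N. Pads are 16 mm wide; open, the fingers measure 119 mm over their backs; the gripper's body (75 mm by 177 mm) begins 78 mm behind the grasp point.
Start: joints at [1.232, 0.3, 1.521, -0, 1.321, -0.067], TCP at [0.148, 0.53, 0.205] pointing down, gripper open.
Joint ranges: [-3.03, 3.03], [-0.79, 2.21], [0.23, 2.52], [-1.04, 4.18], [0, 3.07], [-2.55, 2.55]. Speed limits (rad/s): [2.22, 2.22, 2.57, 3.14, 3.14, 3.14].

### API

Orientations are given as [roll, pitch, yaw] about the fixed x, y, z axes, in that order (R = Rz(yaw) Ry(pitch) Rx(roll)).
In Python, from station import ctrl gives the robot as it stands. The module is installed in compiled form; this text tells all that it offers.
- The arm moves only by the tool servo_tool, never from a script. Its argument "plan" is a list of rows, each a list of 7 numbers: the opening in per cent of the stroke, from 0 (shut) to 100 (fully open), then the shift along the tool's x, y, z in m, then the turn, a rotation vector about the tool's x, y, z in rad. A call has exactly 8 rows; each row shifts and turns the commanded pose from where the row before left it, along the tool's axes as they then stand; what a row does not reach is not made up. A row lasts 1/8 s, in which the tool goes at most 62.5 mm and 10.7 degrees, less where a joint would pass 70% of its speed; a pose out of reach is approached as far as the arm can. A call with a gripper value outside its range is refused whole. The fingers move at their own pace and stop on an object; "force" is the grip in N (left out, the last holds). Time passes only in rows, so rows that do not move let the fingers close, or fill a call up. It gives the time, the measured TCP pose, the force, the opening and the grip force at its end, in the units of the state.
- ctrl.get_obs(): the state, without advancing time (a new reading comes with each control period).
- ctrl.camera(name): name is "scene" or "top" or "wrist"; returns a dict with "pixels" (480x640x3 uint8, red, green, blue), "z_map" (480x640 float32, m along the optical axis (not along the pixel's ray), 0 where there is no reading), "mtx" (3x3 intrinsics, pixels), "pose" (4x4, takes a point from camera to world coordinates). Camera axes: x right, y up, looking along -z (the intrinsics and any distortion apply to the point x, -y, -z); pixel columns grow to the right and rows downward; lengths in m; the calibration is good to about 2 mm. A picture is of the moment at which its call begins.
- ctrl.hand_in(): hands the job in; it is judged then, once.
The state is a dict: "time_s": time; "qpos": joint angles; "joint_vel": joint speeds; "tau": joint torques, N m; "ee_pos": TCP position; "eef_rot": TCP orientation; "force": force on the tool from outside, world axes, zero at the start; "moment": the same for the moment, N m; "grip_width": finger opening in m; "grip_force": force on a finger pad.
Only numpy, scipy, OpenCV 4.12 (cv2) and the standard library are available. Lean on these libraries where they do the work, as an engineer would, in place of code of your own. Each camera call takes 0.05 s, during which the arm holds its last target. There are 200 camera calls.

## Working session

There is one attempt and no reset: what is moved stays moved. The work goes in short steps, Python scripts to look and compute and a tool call to move; the robot and the scene stay as the last step left them, time stands still between calls to the robot, and variables do not carry over. Pictures are saved under pics/ and viewed, at most 10 in all, crops included, and the job is handed in when it is done.

Besides the shell and the picture viewer there is one more tool, called as name(argument=value, ...), one argument or row to a line, values as JSON. servo_tool: Moves the arm, as the interface text tells. Its arguments: {"type":"object","properties":{"plan":{"type":"array","items":{"type":"array","items":{"type":"number"}}},"force":{"type":"number"}},"required":["plan"]}

```bash
mkdir -p pics; cat > h.py <<'E'
import numpy as np, cv2, pickle
from station import ctrl
def grab(n):
    c=ctrl.camera(n); pickle.dump(c,open(f'{n}.pkl','wb')); return c
def load(n): return pickle.load(open(f'{n}.pkl','rb'))
def cloud(c):
    z=c['z_map']; K=c['mtx']; v,u=np.mgrid[0:480,0:640]
    p=np.stack([(u-K[0,2])/K[0,0]*z,-(v-K[1,2])/K[1,1]*z,-z],-1)
    return p@c['pose'][:3,:3].T+c['pose'][:3,3]
E
python3 - <<'E'
from h import *
o=ctrl.get_obs(); print(o)
for n in('top','scene'):
    c=grab(n); cv2.imwrite(f'pics/{n}0.png',c['pixels'][:,:,::-1]); print(n,c['pose'].round(3).tolist(),c['mtx'].tolist(),[k for k in c])
E
```

```text
{'time_s': 0.0, 'qpos': array([ 1.23243846e+00,  3.00512914e-01,  1.52158382e+00, -3.20176059e-05,
        1.32069017e+00, -6.65871552e-02]), 'joint_vel': array([-0.00125256,  0.00213594,  0.00034571, -0.00032077, -0.00068017,
        0.00111461]), 'tau': array([ 6.50967522e-04, -5.31794250e+01, -3.52739525e+01,  7.08467234e-02,
        2.42924545e-02, -8.16665647e-05]), 'ee_pos': array([0.14755733, 0.52956369, 0.20486224]), 'eef_rot': array([-3.14039898e+00, -4.85199557e-05,  2.86982985e+00]), 'force': array([-0.0721255 , -0.25304676,  0.08251423]), 'moment': array([ 0.00102222, -0.01245826, -0.0086966 ]), 'grip_force': 0.0, 'grip_width': 0.09387564214563393}
top [[-0.019, 0.996, -0.084, 0.345], [-1.0, -0.018, 0.012, -0.115], [0.011, 0.084, 0.996, 1.502], [0.0, 0.0, 0.0, 1.0]] [[505.280979583065, 0.0, 315.8441243491637], [0.0, 505.280979583065, 247.7165956330139], [0.0, 0.0, 1.0]] ['pixels', 'z_map', 'mtx', 'pose']
scene [[0.717, -0.499, 0.487, 1.22], [0.698, 0.523, -0.49, -0.898], [-0.01, 0.691, 0.723, 1.185], [0.0, 0.0, 0.0, 1.0]] [[538.8276078962797, 0.0, 326.15020172068154], [0.0, 538.8276078962797, 242.45726967848356], [0.0, 0.0, 1.0]] ['pixels', 'z_map', 'mtx', 'pose']
```

View pics/top0.png

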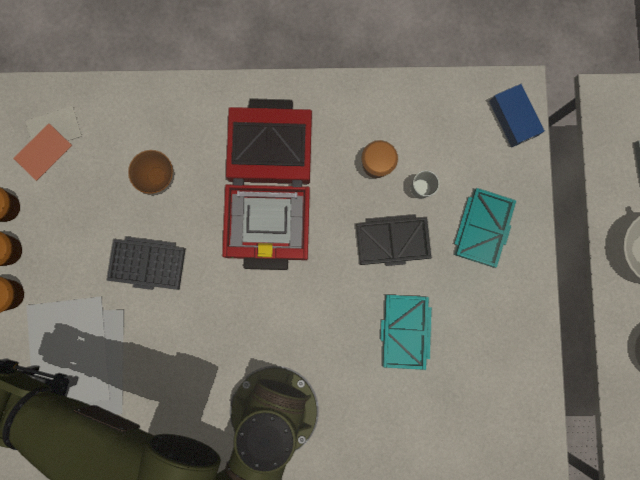

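View pics/scene0.png

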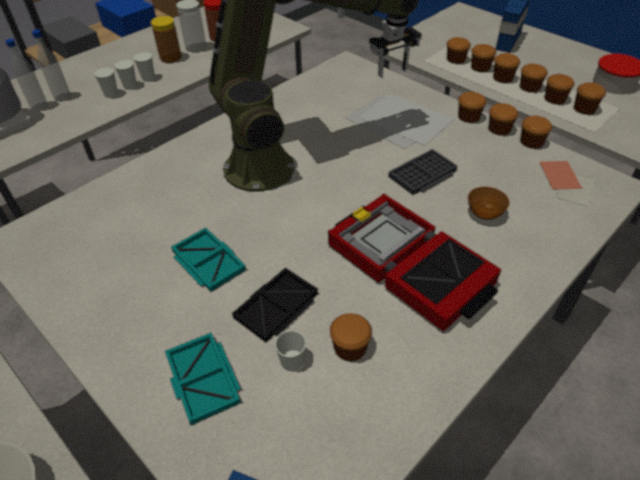

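The first picture is from above and the second from the side. Possible matches, with top-view pixels:
- black plate (393,240)
- turquoise plates (485,228) and (406,332)
- waffle plate (146,263)
- plate in the toaster's far half (270,145)

By the description it is the loose black plate at (393,240), right of the toaster. The yellow catch is at (265,250). I'll check the choice in a close crop and measure.

```bash
python3 - <<'E'
from h import *
c=load('top'); P=cloud(c); im=c['pixels']
a=cv2.resize(im[195:285,340:450,::-1],None,fx=5,fy=5,interpolation=cv2.INTER_CUBIC)
b=cv2.resize(im[90:280,210:325,::-1],None,fx=450/190,fy=450/190,interpolation=cv2.INTER_CUBIC)
a=cv2.resize(a,(500,409)); a=cv2.copyMakeBorder(a,0,41,0,0,cv2.BORDER_CONSTANT)
cv2.imwrite('pics/crop1.png',cv2.convertScaleAbs(np.hstack([a,b]),alpha=1.6,beta=25))
g=im.max(2).astype(int)
z=P[:,:,2]
print('table z',np.median(z[300:350,250:340]))
# plate: dark points in window
m=np.zeros((480,640),np.uint8); m[195:285,340:450]=((g[195:285,340:450]<95)|(z[195:285,340:450]>.012)).astype(np.uint8)
m[195:230,400:]*=0 if False else 1
n,l,s,cc=cv2.connectedComponentsWithStats(m); k=l[240,393] or 1+np.argmax(s[1:,4]); print(s[k],cc[k])
pts=P[l==k][:,:2]; r=cv2.minAreaRect((pts*1000).astype(np.float32)); print('plate',r)
hsv=cv2.cvtColor(im,cv2.COLOR_RGB2HSV)
red=((hsv[:,:,0]<6)|(hsv[:,:,0]>174))&(hsv[:,:,1]>170)&(g>60); red[:80]=0;red[300:]=0;red[:,:200]=0;red[:,340:]=0
for lo,hi in((184,270),(90,182)):
    mm=red.copy(); mm[:lo]=0;mm[hi:]=0; q=P[mm]; q=q[q[:,2]>.045]; print('red',cv2.minAreaRect((q[:,:2]*1000).astype(np.float32)),np.percentile(q[:,2],[10,50,90]))
y=(abs(hsv[:,:,0].astype(int)-28)<5)&(hsv[:,:,1]>180)&(g>120); y[:,:200]=0;y[:,340:]=0
q=P[y]; print('catch',y.sum(),np.median(q,0),np.argwhere(y).mean(0))
E
```

```text
table z -0.0009065838208238697
[ 355  214   77   52 3307] [392.67493196 239.65195041]
plate ((471.9980773925781, -284.66314697265625), (163.88912963867188, 391.6842041015625), 14.07168960571289)
red ((498.9560241699219, 5.08343505859375), (251.7205047607422, 298.14678955078125), 87.67346954345703) [0.06344199 0.06736393 0.07158038]
red ((612.9986572265625, 1.5145034790039062), (240.70863342285156, 532.4710083007812), 89.09538269042969) [0.06476109 0.06883199 0.07296483]
catch 167 [0.46180828 0.01244426 0.07135826] [250.03592814 264.47305389]
```

View pics/crop1.png

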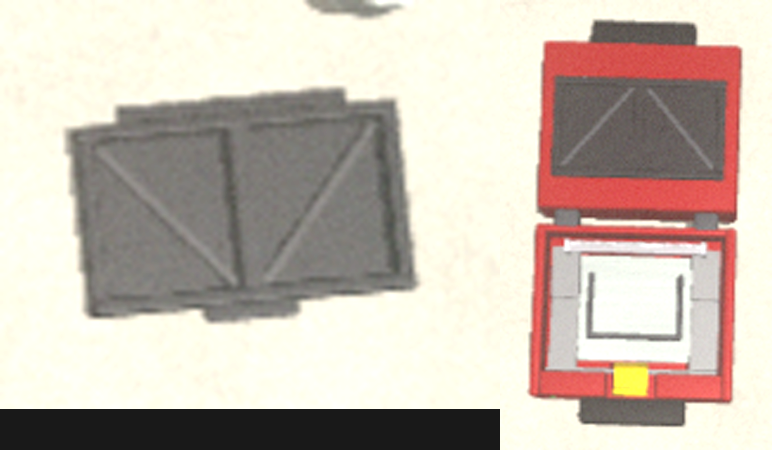

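The crop shows the black plate with its wide rear lip at the top (230,105), towards the hinge, and its narrow front lip at the bottom (250,312). It has two pockets with plain diagonals, so it is the right plate. The lower half of the toaster is empty and the catch is at (630,380). Next I'll move via the toaster to get wrist views.

```bash
cat >> h.py <<'E'
from scipy.spatial.transform import Rotation as R
def pose():
    o=ctrl.get_obs(); return np.array(o['ee_pos']),R.from_euler('xyz',o['eef_rot'])
def rows(p1,r1,n,p0=None,r0=None,rv=None,dec=4):
    """rows from current (or p0,r0) to p1,r1 (Rotation); rv: tool rotvec override"""
    if p0 is None: p0,r0=pose()
    rv=(r0.inv()*r1).as_rotvec() if rv is None else np.array(rv)
    d=(np.array(p1)-p0)/n
    for i in range(n):
        t=(r0*R.from_rotvec(rv*i/n)).inv().apply(d)
        print(np.round(np.r_[t,rv/n],dec).tolist())
def down(yaw,pitch=0): # tool down with yaw, then pitched about own y
    return R.from_euler('xyz',[np.pi,0,yaw])*R.from_euler('y',pitch)
def ray(c,u,v,z):
    K=c['mtx']; d=c['pose'][:3,:3]@np.array([(u-K[0,2])/K[0,0],-(v-K[1,2])/K[1,1],-1]); o=c['pose'][:3,3]
    return o+d*(z-o[2])/d[2]
E
python3 - <<'E'
from h import *
rows([.42,.01,.36],down(0),16,rv=[0,0,2.87])
c=load('top'); print(ray(c,393.2,241,.024),ray(c,264.5,250,.072))
E
```

```text
[-0.0251, -0.0267, -0.0097, 0.0, 0.0, 0.1794]
[-0.0295, -0.0218, -0.0097, 0.0, 0.0, 0.1794]
[-0.0329, -0.0162, -0.0097, 0.0, 0.0, 0.1794]
[-0.0353, -0.0101, -0.0097, 0.0, 0.0, 0.1794]
[-0.0365, -0.0036, -0.0097, 0.0, 0.0, 0.1794]
[-0.0366, 0.003, -0.0097, 0.0, 0.0, 0.1794]
[-0.0354, 0.0094, -0.0097, 0.0, 0.0, 0.1794]
[-0.0332, 0.0156, -0.0097, 0.0, 0.0, 0.1794]
[-0.0299, 0.0213, -0.0097, 0.0, 0.0, 0.1794]
[-0.0256, 0.0263, -0.0097, 0.0, 0.0, 0.1794]
[-0.0205, 0.0304, -0.0097, 0.0, 0.0, 0.1794]
[-0.0148, 0.0336, -0.0097, 0.0, 0.0, 0.1794]
[-0.0085, 0.0357, -0.0097, 0.0, 0.0, 0.1794]
[-0.002, 0.0366, -0.0097, 0.0, 0.0, 0.1794]
[0.0045, 0.0364, -0.0097, 0.0, 0.0, 0.1794]
[0.011, 0.035, -0.0097, 0.0, 0.0, 0.1794]
[ 0.48552143 -0.36115707  0.024     ] [0.46172138 0.01337036 0.072     ]
```

servo_tool(
  plan=[
    [100,-0.025,-0.027,-0.01,0,0,0.18],
    [100,-0.03,-0.022,-0.01,0,0,0.18],
    [100,-0.033,-0.016,-0.01,0,0,0.18],
    [100,-0.035,-0.01,-0.01,0,0,0.18],
    [100,-0.037,-0.004,-0.01,0,0,0.18],
    [100,-0.037,0.003,-0.01,0,0,0.18],
    [100,-0.035,0.009,-0.01,0,0,0.18],
    [100,-0.033,0.016,-0.01,0,0,0.18],
  ],
)

```text
time_s: 1.1
ee_pos: [0.2838, 0.2677, 0.2856]
eef_rot: [-3.141, 0.0, 1.424]
force: [-0.8, -0.1, 0.2]
grip_width: 0.094
grip_force: 0.0
```

servo_tool(
  plan=[
    [100,-0.03,0.021,-0.01,0,0,0.18],
    [100,-0.026,0.026,-0.01,0,0,0.18],
    [100,-0.02,0.03,-0.01,0,0,0.18],
    [100,-0.015,0.034,-0.01,0,0,0.18],
    [100,-0.008,0.036,-0.01,0,0,0.18],
    [100,-0.002,0.037,-0.01,0,0,0.18],
    [100,0.004,0.036,-0.01,0,0,0.18],
    [100,0.011,0.035,-0.01,0,0,0.17],
  ],
)

```text
time_s: 2.1
ee_pos: [0.4178, 0.0066, 0.3656]
eef_rot: [-3.142, 0.0, -0.006]
force: [0.3, 1.1, 0.9]
grip_width: 0.0942
grip_force: 0.0
```

```bash
python3 - <<'E'
from h import *
c=grab('wrist'); pickle.dump(c,open('w1.pkl','wb')); cv2.imwrite('pics/w1.png',c['pixels'][:,:,::-1]); print(pose()[0],ctrl.get_obs()['eef_rot'],c['pose'].round(3).tolist(),c['mtx'][0,0])
E
```

```text
[0.41922201 0.00404701 0.36629743] [ 3.14064505e+00 -5.06307098e-04 -1.61506957e-02] [[-0.007, 0.961, 0.278, 0.499], [-1.0, -0.007, -0.002, 0.006], [0.0, -0.278, 0.961, 0.544], [0.0, 0.0, 0.0, 1.0]] 340.1288659420831
```

View pics/w1.png

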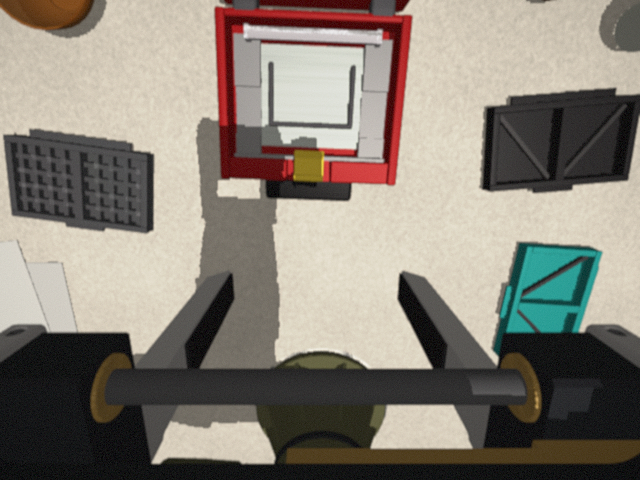

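The wrist view shows the whole lower half: outer red walls at cols 217–410, rail at rows 27–43, catch at (309,165), and the sandwich plate at (560,140). I'll measure the toaster frame and the plate.

```bash
python3 - <<'E'
from h import *
c=pickle.load(open('w1.pkl','rb')); P=cloud(c); im=c['pixels'].astype(int)
h=cv2.cvtColor(c['pixels'],cv2.COLOR_RGB2HSV).astype(int)
red=((h[:,:,0]<6)|(h[:,:,0]>174))&(h[:,:,1]>150)&(h[:,:,2]>70)
L=[];Rr=[]
for v in range(20,178,4):
    u=np.where(red[v])[0]; u=u[(u>205)&(u<425)]
    if len(u)>3: L.append(ray(c,u[0]-.5,v,.07)[:2]);Rr.append(ray(c,u[-1]+.5,v,.07)[:2])
for n,q in(('L',L),('R',Rr)):
    q=np.array(q); f=np.polyfit(q[:,0],q[:,1],1); r=q[:,1]-np.polyval(f,q[:,0]); k=abs(r)<.003; f=np.polyfit(q[k,0],q[k,1],1); print(n,'slope',f[0],'y@.53',np.polyval(f,.53),k.sum(),len(k))
for u in(255,285,345,370):
    print('col',u)
    for v in range(6,190,2 ):
        s=im[v,u]; 
        if v<50 or v>140: print(v,s.tolist(),P[v,u].round(4).tolist())
E
```

```text
L slope -0.04604675323021527 y@.53 0.13277662554234143 40 40
R slope -0.046601623837325114 y@.53 -0.10710400053913412 40 40
col 255
6 [70, 68, 70] [0.6547, 0.0787, 0.067]
8 [106, 57, 55] [0.6528, 0.0789, 0.0663]
10 [155, 29, 30] [0.6506, 0.079, 0.0666]
12 [172, 37, 35] [0.6486, 0.0791, 0.0663]
14 [169, 41, 41] [0.6464, 0.0792, 0.0664]
16 [119, 28, 27] [0.6439, 0.0792, 0.0675]
18 [69, 6, 10] [0.6435, 0.0802, 0.0615]
20 [69, 2, 2] [0.6439, 0.0817, 0.0528]
22 [73, 20, 13] [0.6442, 0.0832, 0.044]
24 [77, 39, 37] [0.6438, 0.0843, 0.0375]
26 [165, 157, 155] [0.6328, 0.0797, 0.0682]
28 [211, 205, 202] [0.6311, 0.0801, 0.0666]
30 [212, 206, 207] [0.6287, 0.0801, 0.0674]
32 [199, 192, 192] [0.6266, 0.0803, 0.0669]
34 [197, 191, 190] [0.6244, 0.0804, 0.067]
36 [191, 185, 184] [0.6217, 0.0802, 0.0688]
38 [136, 133, 130] [0.6205, 0.081, 0.0649]
40 [132, 128, 126] [0.6218, 0.0833, 0.0505]
42 [160, 154, 149] [0.6196, 0.0835, 0.0501]
44 [157, 153, 150] [0.6176, 0.0838, 0.049]
46 [162, 159, 157] [0.6149, 0.0838, 0.0503]
48 [160, 157, 154] [0.6128, 0.084, 0.0494]
142 [85, 82, 81] [0.4946, 0.0906, 0.0
[... 6282 characters left out ...]
45] [0.4723, -0.0692, 0.0627]
160 [192, 186, 182] [0.4696, -0.0692, 0.0635]
162 [164, 121, 119] [0.4671, -0.0689, 0.0663]
164 [194, 58, 53] [0.4645, -0.0687, 0.0679]
166 [212, 68, 68] [0.4619, -0.0688, 0.0681]
168 [212, 69, 67] [0.4591, -0.069, 0.0675]
170 [209, 66, 63] [0.4563, -0.0692, 0.0668]
172 [206, 63, 64] [0.4986, 0.0059, 0.5445]
174 [210, 66, 66] [0.4509, -0.0693, 0.0673]
176 [210, 66, 65] [0.4482, -0.0694, 0.0678]
178 [212, 67, 67] [0.4453, -0.0696, 0.0667]
180 [213, 66, 65] [0.4427, -0.0696, 0.0675]
182 [187, 59, 58] [0.4398, -0.0698, 0.0666]
184 [189, 168, 154] [0.4284, -0.0805, -0.0001]
186 [215, 206, 188] [0.4251, -0.0808, -0.0011]
188 [216, 205, 188] [0.4219, -0.0809, -0.0008]
```

servo_tool(
  plan=[
    [100,0.008,0.046,0.024,0,0,-0.01],
    [100,0.008,0.046,0.024,0,0,-0.01],
    [100,0.008,0.046,0.024,0,0,-0.01],
    [100,0.008,0.046,0.024,0,0,-0.01],
    [100,0.008,0.046,0.024,0,0,-0.01],
    [100,0.009,0.046,0.024,0,0,-0.01],
    [100,0.009,0.046,0.024,0,0,-0.01],
    [100,0.009,0.046,0.024,0,0,-0.01],
  ],
)

```text
time_s: 3.15
ee_pos: [0.4973, -0.3589, 0.1723]
eef_rot: [-3.141, 0.0, 0.08]
force: [-0.0, 0.0, 0.2]
grip_width: 0.0944
grip_force: 0.0
```

```bash
python3 - <<'E'
from h import *
o=ctrl.get_obs(); c=grab('wrist'); cv2.imwrite('pics/w2.png',c['pixels'][:,:,::-1]); print(o['ee_pos'],o['eef_rot'],o['force'])
P=cloud(c); h=P[:,:,2]
print('table',np.median(h[(h<.006)&(h>-.01)]))
# rim top + ridge: points 19..30 mm
dark=c['pixels'].max(2)<110
m=(h>.012)&(h<.032)&dark; m[300:]=0
n,l,s,cc=cv2.connectedComponentsWithStats(m.astype(np.uint8)); k=1+np.argmax(s[1:,4]); print(s[k],cc[k])
# outer body: walls; opening removes lips? fit rect of points with z>.018
q=P[(l==k)&(h>.018)]; print(cv2.minAreaRect((q[:,:2]*1000).astype(np.float32)),np.percentile(q[:,2],[5,50,95]))
E
```

```text
[ 0.49733723 -0.35893059  0.17230793] [-3.14125675e+00  3.52904701e-04  8.01683369e-02] [-0.00320757  0.00553448  0.2042558 ]
table -0.00026600620661931806
[  207   155   219   138 10129] [312.00227071 215.81686247]
((488.85986328125, -359.44305419921875), (124.33527374267578, 209.28492736816406), 4.2585344314575195) [0.02074419 0.02347517 0.02473199]
```

View pics/w2.png

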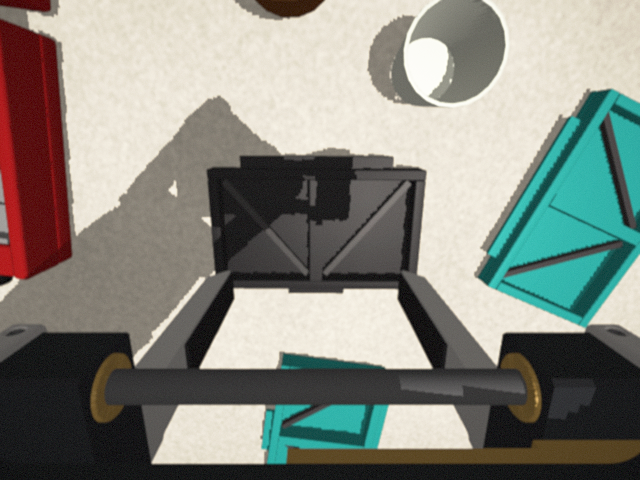

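The plate is clearly measured: centre (0.4889, −0.3594), yaw 0.074, 124×209 mm. Its wide lip is up at (315,162), and the cup is well clear at (455,50). Now descend onto the ridge.

servo_tool(
  plan=[
    [35,-0.0014,0,0.0165,0,0,0.001],
    [35,-0.0014,0,0.0165,0,0,0.001],
    [35,-0.0014,0,0.0165,0,0,0.001],
    [35,-0.0014,0,0.0165,0,0,0.001],
    [35,-0.0014,0,0.0165,0,0,0.001],
    [35,-0.0014,0,0.0165,0,0,0.001],
    [35,0,0,0.0165,0,0,0],
    [35,0,0,0.0165,0,0,0],
  ],
)

```text
time_s: 4.2
ee_pos: [0.4889, -0.3582, 0.0403]
eef_rot: [3.142, 0.0, 0.074]
force: [0.8, 0.5, -0.9]
grip_width: 0.033
grip_force: 0.0
```

servo_tool(
  plan=[
    [35,0,0,0.005,0,0,0],
    [35,0,0,0.005,0,0,0],
    [35,0,0,0.005,0,0,0],
    [35,0,0,0.005,0,0,0],
    [35,0,0,0.004,0,0,0],
    [35,0,0,0.003,0,0,0],
    [35,0,0,0.002,0,0,0],
    [35,0,0,0,0,0,0],
  ],
)

```text
time_s: 5.2
ee_pos: [0.4889, -0.3581, 0.0123]
eef_rot: [-3.141, 0.0, 0.074]
force: [-0.9, 0.1, -0.1]
grip_width: 0.0329
grip_force: 0.0
```

servo_tool(
  plan=[
    [35,0,0.001,0.002,0,0,0],
    [35,0,0,0.001,0,0,0],
    [12,0,0,0,0,0,0],
    [0,0,0,0,0,0,0],
    [0,0,0,0,0,0,0],
    [0,0,0,0,0,0,0],
    [0,0,0,0,0,0,0],
    [0,0,0,0,0,0,0],
  ],
  force=50,
)

```text
time_s: 6.2
ee_pos: [0.489, -0.3592, 0.0095]
eef_rot: [3.142, -0.0, 0.074]
force: [0.4, -2.1, 0.4]
grip_width: 0.0116
grip_force: 50.0
```

servo_tool(
  plan=[
    [0,0,0,-0.002,0,0,0],
    [0,0,0,-0.004,0,0,0],
    [0,0,0,-0.008,0,0,0],
    [0,0,0,-0.014,0,0,0],
    [0,0,0,-0.02,0,0,0],
    [0,0,0,-0.025,0,0,0],
    [0,0,0,-0.025,0,0,0],
    [0,0,0,-0.022,0,0,0],
  ],
)

```text
time_s: 7.2
ee_pos: [0.4891, -0.3593, 0.132]
eef_rot: [3.14, -0.001, 0.074]
force: [-0.1, -0.4, -4.1]
grip_width: 0.0115
grip_force: 50.0
```

```bash
python3 - <<'E'
from h import *
o=ctrl.get_obs(); print({k:np.round(o[k],4) for k in('ee_pos','eef_rot','force','moment','grip_width','grip_force')})
yaw=-.0463; th=.22
# tray frame in world; target plate origin
T=np.array([.5507,.0119]); X=np.array([np.cos(yaw),np.sin(yaw)])
rt=R.from_euler('xyz',[np.pi,0,yaw]); rt=R.from_euler('z',yaw)*R.from_euler('y',th)*R.from_euler('x',np.pi)
# TCP in plate frame (x=0,y=0,z=.0095)
edge=np.array([.046,0,.050+.010])  # lower rear edge, tray frame
Rp=R.from_euler('z',yaw)*R.from_euler('y',th)
ew=np.r_[T+X*edge[0],edge[2]]
tcp=ew+Rp.apply(np.array([-.062,0,.0095])); print('hover tcp',tcp)
pre=tcp+[0,0,.09]; print('pre',pre)
rows(pre,rt,16)
E
```

```text
{'ee_pos': array([ 0.4891, -0.3593,  0.132 ]), 'eef_rot': array([ 3.1404e+00, -1.2000e-03,  7.3800e-02]), 'force': array([-0.0747, -0.4141, -4.1384]), 'moment': array([ 0.0097,  0.1992, -0.0133]), 'grip_width': np.float64(0.0115), 'grip_force': np.float64(49.9986)}
hover tcp [0.53828086 0.01247542 0.08280126]
pre [0.53828086 0.01247542 0.17280126]
[0.0048, -0.0229, -0.0026, 0.0009, -0.0138, 0.0075]
[0.0046, -0.023, -0.0026, 0.0009, -0.0138, 0.0075]
[0.0044, -0.023, -0.0027, 0.0009, -0.0138, 0.0075]
[0.0042, -0.023, -0.0027, 0.0009, -0.0138, 0.0075]
[0.0039, -0.0231, -0.0027, 0.0009, -0.0138, 0.0075]
[0.0037, -0.0231, -0.0028, 0.0009, -0.0138, 0.0075]
[0.0035, -0.0231, -0.0028, 0.0009, -0.0138, 0.0075]
[0.0033, -0.0232, -0.0028, 0.0009, -0.0138, 0.0075]
[0.0031, -0.0232, -0.0028, 0.0009, -0.0138, 0.0075]
[0.0029, -0.0232, -0.0029, 0.0009, -0.0138, 0.0075]
[0.0027, -0.0232, -0.0029, 0.0009, -0.0138, 0.0075]
[0.0025, -0.0233, -0.0029, 0.0009, -0.0138, 0.0075]
[0.0022, -0.0233, -0.0029, 0.0009, -0.0138, 0.0075]
[0.002, -0.0233, -0.0029, 0.0009, -0.0138, 0.0075]
[0.0018, -0.0233, -0.0029, 0.0009, -0.0138, 0.0075]
[0.0016, -0.0233, -0.0029, 0.0009, -0.0138, 0.0075]
```

The grip is good (11.5 mm, 4.1 N of weight). Now carry the plate over the well with its front raised 12.6°.

servo_tool(
  plan=[
    [0,0.005,-0.023,-0.003,0.001,-0.014,0.0075],
    [0,0.0045,-0.023,-0.003,0.001,-0.014,0.0075],
    [0,0.0045,-0.023,-0.003,0.001,-0.014,0.0075],
    [0,0.004,-0.023,-0.003,0.001,-0.014,0.0075],
    [0,0.004,-0.023,-0.003,0.001,-0.014,0.0075],
    [0,0.004,-0.023,-0.003,0.001,-0.014,0.0075],
    [0,0.0035,-0.023,-0.003,0.001,-0.014,0.0075],
    [0,0.0035,-0.023,-0.003,0.001,-0.014,0.0075],
  ],
)

```text
time_s: 8.2
ee_pos: [0.5145, -0.173, 0.154]
eef_rot: [-3.138, 0.111, 0.014]
force: [0.2, -0.4, -4.1]
grip_width: 0.0116
grip_force: 50.0
```

servo_tool(
  plan=[
    [0,0.003,-0.023,-0.003,0.001,-0.014,0.0075],
    [0,0.003,-0.023,-0.003,0.001,-0.014,0.0075],
    [0,0.003,-0.023,-0.003,0.001,-0.014,0.0075],
    [0,0.0025,-0.023,-0.003,0.001,-0.014,0.0075],
    [0,0.002,-0.023,-0.003,0.001,-0.014,0.0075],
    [0,0.002,-0.023,-0.003,0.001,-0.014,0.0075],
    [0,0.002,-0.023,-0.003,0.001,-0.014,0.0075],
    [0,0.0015,-0.023,-0.003,0.001,-0.014,0.0075],
  ],
)

```text
time_s: 9.2
ee_pos: [0.5395, 0.0106, 0.1755]
eef_rot: [-3.139, 0.223, -0.047]
force: [-0.3, -0.6, -3.7]
grip_width: 0.0117
grip_force: 50.0
```

```bash
cat >> h.py <<'E'
T=np.array([.5507,.0119]); yaw=-.0463
def plate(p=None,r=None):
    """plate key points in tray frame from TCP (grip at plate (0,0,.0095))"""
    if p is None: p,r=pose()
    Rp=r*R.from_euler('x',-np.pi); o=p+Rp.apply([0,0,-.0095])
    Z=R.from_euler('z',-yaw); f=lambda q:(Z.apply(o+Rp.apply(q)-np.r_[T,0])*1000).round(1)
    e=(Z*Rp).as_euler('zyx',degrees=True).round(2)
    return dict(edge=f([.062,0,0]),lip=f([.074,0,.013]),front=f([-.072,0,.008]),yaw_pitch_roll=e)
def st():
    o=ctrl.get_obs(); print(round(o['time_s'],2),o['ee_pos'].round(4),o['eef_rot'].round(4),'F',o['force'].round(2),'M',o['moment'].round(3),'w',round(o['grip_width'],4)); print(plate())
E
python3 - <<'E'
from h import *
st()
rt=R.from_euler('z',yaw)*R.from_euler('y',.22)*R.from_euler('x',np.pi)
rows([.5383,.0125,.0928],rt,8)
c=grab('wrist'); cv2.imwrite('pics/w3.png',c['pixels'][:,:,::-1])
E
```

```text
9.2 [0.5395 0.0106 0.1755] [-3.1391  0.2232 -0.0467] F [-0.3  -0.57 -3.69] M [-0.023 -0.119 -0.069] w 0.0117
{'edge': array([ 47.2,  -1.8, 152.5]), 'lip': array([ 61.8,  -1.8, 162.5]), 'front': array([-81.7,  -1.8, 190. ]), 'yaw_pitch_roll': array([-0.05, 12.79,  0.15])}
[0.0021, -0.0002, 0.0101, -0.0003, 0.0004, -0.0]
[0.0021, -0.0002, 0.0101, -0.0003, 0.0004, -0.0]
[0.0021, -0.0002, 0.0101, -0.0003, 0.0004, -0.0]
[0.0021, -0.0002, 0.0101, -0.0003, 0.0004, -0.0]
[0.0021, -0.0002, 0.0101, -0.0003, 0.0004, -0.0]
[0.0021, -0.0002, 0.0101, -0.0003, 0.0004, -0.0]
[0.0021, -0.0002, 0.0101, -0.0003, 0.0004, -0.0]
[0.0021, -0.0002, 0.0101, -0.0003, 0.0004, -0.0]
```

View pics/w3.png

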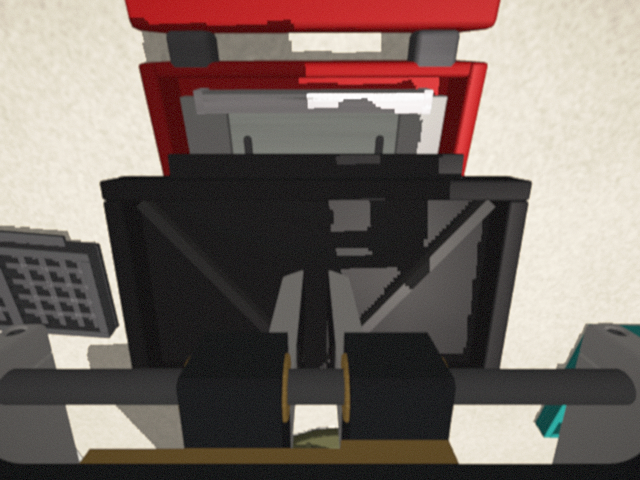

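The picture shows the plate level and square to the well: rear lip at rows 155–175, rail at row 100, red walls at cols 140–488. I'll check y-centring from this same picture with the depth.

```bash
python3 - <<'E'
from h import *
c=load('wrist'); P=cloud(c); Z=R.from_euler('z',-yaw)
Q=Z.apply((P-np.r_[T,0]).reshape(-1,3)).reshape(P.shape)*1000
h=cv2.cvtColor(c['pixels'],cv2.COLOR_RGB2HSV).astype(int)
red=((h[:,:,0]<6)|(h[:,:,0]>174))&(h[:,:,1]>150)&(h[:,:,2]>50)
for v in range(75,150,12):
    u=np.where(red[v]&(abs(Q[v,:,2]-68)<6))[0]; a,b=Q[v,u[0]],Q[v,u[-1]]; print(v,'toaster',a.round(1),b.round(1),'mid',((a+b)/2)[1].round(2))
for v in (184,188,192,196):
    u=np.where((Q[v,:,2]>150)&(Q[v,:,2]<200)&(np.arange(640)>80)&(np.arange(640)<550))[0]; a,b=Q[v,u[0]],Q[v,u[-1]]; print(v,'plate',a.round(1),b.round(1),'mid',((a+b)/2)[1].round(2))
for u in (220,270,320,370,420):
    w=Q[70:178,u]; k=np.where((abs(w[:,2]-68)<3)&(abs(w[:,0]-72)<14))[0]
    print(u,'rail front x',w[k].min(0)[0].round(1),'z',np.median(w[k,2]).round(1))
    w=Q[150:185,u]; k=np.where((w[:,2]>150)&(w[:,2]<172))[0]; print('  lip end x,z',w[k[0]].round(1))
E
```

```text
75 toaster [ 91.8 119.6  69.2] [  91.3 -119.6   69.1] mid 0.02
87 toaster [ 84.  120.2  69.1] [  83.6 -119.1   69.4] mid 0.53
99 toaster [ 76.1 119.7  69.6] [  75.6 -119.7   69.1] mid 0.02
111 toaster [ 68.  119.4  69.9] [  67.4 -119.5   68.7] mid -0.09
123 toaster [ 59.6 118.8  70.6] [  59.  -119.6   69.4] mid -0.43
135 toaster [ 50.7 119.8  69.5] [  50.2 -119.5   69. ] mid 0.16
147 toaster [ 41.7 119.4  69.9] [  41.3 -119.6   69.8] mid -0.08
184 plate [ 50.7 101.8 176.6] [  49.9 -106.5  175. ] mid -2.36
188 plate [ 48.3 103.  175.7] [  48.5 -105.5  176.7] mid -1.23
192 plate [ 47.1 101.6 178. ] [  46.3 -106.4  176.4] mid -2.36
196 plate [ 44.6 102.7 176.7] [  44.4 -106.2  176.8] mid -1.77
220 rail front x 66.9 z 68.0
  lip end x,z [ 61.4  46.3 161. ]
270 rail front x 66.8 z 67.9
  lip end x,z [ 61.5  21.  161.3]
320 rail front x 66.8 z 67.9
  lip end x,z [ 61.4  -4.2 161. ]
370 rail front x 66.6 z 68.0
  lip end x,z [ 61.4 -29.5 161.3]
420 rail front x 66.5 z 68.0
  lip end x,z [ 61.2 -54.9 160.7]
```

servo_tool(
  plan=[
    [0,0.0025,-0.0003,0.0112,0,0,0],
    [0,0.0025,-0.0003,0.0112,0,0,0],
    [0,0.0025,-0.0003,0.0112,0,0,0],
    [0,0.0025,-0.0002,0.0112,0,0,0],
    [0,0.0025,-0.0002,0.0112,0,0,0],
    [0,0.0025,-0.0002,0.0112,0,0,0],
    [0,0.0025,-0.0002,0.0112,0,0,0],
    [0,0.0025,-0.0002,0.0112,0,0,0],
  ],
)

```text
time_s: 10.25
ee_pos: [0.539, 0.012, 0.0814]
eef_rot: [-3.139, 0.224, -0.046]
force: [-0.4, -0.6, -4.3]
grip_width: 0.0118
grip_force: 50.0
```

```bash
python3 -c "
from h import *
st()"
```

```text
10.25 [0.539  0.012  0.0814] [-3.1391  0.2245 -0.0464] F [-0.35 -0.61 -4.31] M [-0.024 -0.172  0.02 ] w 0.0118
{'edge': array([46.6, -0.4, 58.3]), 'lip': array([61.2, -0.4, 68.3]), 'front': array([-82.3,  -0.4,  95.9]), 'yaw_pitch_roll': array([-0.04, 12.86,  0.15])}
```

servo_tool(
  plan=[
    [0,0.0002,0,0.0007,0,0,0],
    [0,0.0002,0,0.0007,0,0,0],
    [0,0.0002,0,0.0007,0,0,0],
    [0,0.0002,0,0.0007,0,0,0],
    [0,0.0001,0,0.0007,0,0,0],
    [0,0.0001,0,0.0007,0,0,0],
    [0,0.0001,0,0.0007,0,0,0],
    [0,0.0001,0,0.0007,0,0,0],
  ],
)

```text
time_s: 11.25
ee_pos: [0.5389, 0.012, 0.0763]
eef_rot: [-3.139, 0.224, -0.046]
force: [0.6, 0.8, -3.9]
grip_width: 0.0115
grip_force: 50.0
```

servo_tool(
  plan=[
    [0,0,0,0.0002,0,0,0],
    [0,0.0001,0,0.0002,0,0,0],
    [0,0,0,0.0002,0,0,0],
    [0,0.0001,0,0.0002,0,0,0],
    [0,0,0,0.0002,0,0,0],
    [0,0.0001,0,0.0002,0,0,0],
    [0,0,0,0,0,0,0],
    [0,0,0,0,0,0,0],
  ],
)

```text
time_s: 12.25
ee_pos: [0.5389, 0.012, 0.0752]
eef_rot: [-3.139, 0.224, -0.046]
force: [0.3, 1.2, -4.1]
grip_width: 0.0115
grip_force: 50.0
```

```bash
python3 -c "
from h import *
st()"
```

```text
12.25 [0.5389 0.012  0.0752] [-3.1391  0.2244 -0.0464] F [ 0.33  1.22 -4.15] M [ 0.013 -0.138 -0.039] w 0.0115
{'edge': array([46.6, -0.4, 52.1]), 'lip': array([61.2, -0.4, 62.1]), 'front': array([-82.3,  -0.4,  89.7]), 'yaw_pitch_roll': array([-0.04, 12.86,  0.15])}
```

servo_tool(
  plan=[
    [0,0,0,0.0002,0,0,0],
    [0,0.0001,0,0.0002,0,0,0],
    [0,0,0,0.0002,0,0,0],
    [0,0.0001,0,0.0002,0,0,0],
    [0,0,0,0.0002,0,0,0],
    [0,0.0001,0,0.0002,0,0,0],
    [0,0,0,0,0,0,0],
    [0,0,0,0,0,0,0],
  ],
)

```text
time_s: 13.25
ee_pos: [0.539, 0.012, 0.0739]
eef_rot: [-3.139, 0.224, -0.046]
force: [0.2, -0.2, -4.2]
grip_width: 0.0113
grip_force: 50.0
```

servo_tool(
  plan=[
    [0,0,0,0.0002,0,0,0],
    [0,0.0001,0,0.0002,0,0,0],
    [0,0,0,0.0002,0,0,0],
    [0,0,0,0.0002,0,0,0],
    [0,0,0,0.0002,0,0,0],
    [0,0.0001,0,0,0,0,0],
    [0,0,0,0,0,0,0],
    [0,0,0,0,0,0,0],
  ],
)

```text
time_s: 14.25
ee_pos: [0.5389, 0.012, 0.0731]
eef_rot: [-3.139, 0.224, -0.046]
force: [-3.2, 1.0, 1.9]
grip_width: 0.0111
grip_force: 50.0
```

Contact felt: about 6 N, so the ledge is at z≈50.2. Ease up 1.5 mm and slide under the rail.

servo_tool(
  plan=[
    [0,-0.0003,0,-0.0015,0,0,0],
    [0,0.0008,0,-0.0002,0,0,0],
    [0,0.0016,0,-0.0004,0,0,0],
    [0,0.0016,0,-0.0003,0,0,0],
    [0,0.0016,0,-0.0004,0,0,0],
    [0,0.0016,0,-0.0003,0,0,0],
    [0,0.0016,0,-0.0004,0,0,0],
    [0,0.0008,0,-0.0002,0,0,0],
  ],
)

```text
time_s: 15.25
ee_pos: [0.5489, 0.0116, 0.0744]
eef_rot: [-3.139, 0.224, -0.046]
force: [-0.3, 0.7, -2.9]
grip_width: 0.0115
grip_force: 50.0
```

```bash
python3 -c "
from h import *
st()"
```

```text
15.25 [0.5489 0.0116 0.0744] [-3.1391  0.2244 -0.0465] F [-0.33  0.74 -2.94] M [-0.012 -0.19  -0.014] w 0.0115
{'edge': array([56.6, -0.4, 51.4]), 'lip': array([71.1, -0.4, 61.4]), 'front': array([-72.3,  -0.4,  89. ]), 'yaw_pitch_roll': array([-0.04, 12.86,  0.15])}
```

servo_tool(
  plan=[
    [0,0.0005,0,-0.0001,0,0,0],
    [0,0.0005,0,-0.0001,0,0,0],
    [0,0.0005,0,-0.0001,0,0,0],
    [0,0.0005,0,-0.0001,0,0,0],
    [0,0.0005,0,-0.0001,0,0,0],
    [0,0.0002,0,-0.0001,0,0,0],
    [0,0.0002,0,0,0,0,0],
    [0,0,0,0,0,0,0],
  ],
)

```text
time_s: 16.25
ee_pos: [0.5518, 0.0114, 0.0744]
eef_rot: [-3.139, 0.224, -0.046]
force: [-0.2, -0.6, -4.1]
grip_width: 0.0111
grip_force: 50.0
```

servo_tool(
  plan=[
    [0,0.0002,0,0,0,0,0],
    [0,0.0002,0,-0.0001,0,0,0],
    [0,0.0002,0,0,0,0,0],
    [0,0.0002,0,-0.0001,0,0,0],
    [0,0.0002,0,0,0,0,0],
    [0,0,0,0,0,0,0],
    [0,0,0,0,0,0,0],
    [0,0,0,0,0,0,0],
  ],
)

```text
time_s: 17.25
ee_pos: [0.5528, 0.0114, 0.0743]
eef_rot: [-3.139, 0.224, -0.046]
force: [-0.7, 0.2, -4.5]
grip_width: 0.0117
grip_force: 50.0
```

Lip at ≈75.0, no contact yet; continue slowly.

servo_tool(
  plan=[
    [0,0.0002,0,0,0,0,0],
    [0,0.0002,0,-0.0001,0,0,0],
    [0,0.0002,0,0,0,0,0],
    [0,0.0002,0,-0.0001,0,0,0],
    [0,0.0002,0,0,0,0,0],
    [0,0,0,0,0,0,0],
    [0,0,0,0,0,0,0],
    [0,0,0,0,0,0,0],
  ],
)

```text
time_s: 18.25
ee_pos: [0.5531, 0.0113, 0.0742]
eef_rot: [-3.139, 0.226, -0.046]
force: [-6.7, -1.4, -0.6]
grip_width: 0.0113
grip_force: 50.0
```

The plate is against the stop (−6.7 N) with the lip hooked. Now I'll work out the rocking motion about the rear edge.

```bash
cat >> h.py <<'E'
def tgt(edge,th):
    Rp=R.from_euler('z',yaw)*R.from_euler('y',th); e=np.r_[T,0]+R.from_euler('z',yaw).apply(np.array(edge)/1000)
    return e+Rp.apply([-.062,0,.0095]), Rp*R.from_euler('x',np.pi)
E
python3 - <<'E'
from h import *
st(); p=plate()
e=p['edge']; rows(*tgt([e[0]+.5,e[1],50.7],.13),16)
E
```

```text
18.25 [0.5531 0.0113 0.0742] [-3.1392  0.2265 -0.0464] F [-6.7  -1.44 -0.6 ] M [-0.19   1.214  0.161] w 0.0113
{'edge': array([60.7, -0.5, 51.1]), 'lip': array([75.3, -0.5, 61. ]), 'front': array([-68.1,  -0.5,  88.9]), 'yaw_pitch_roll': array([-0.04, 12.97,  0.14])}
[-0.0, 0.0, 0.0004, -0.0002, 0.006, -0.0]
[-0.0, 0.0, 0.0004, -0.0002, 0.006, -0.0]
[-0.0, 0.0, 0.0004, -0.0002, 0.006, -0.0]
[-0.0, 0.0, 0.0004, -0.0002, 0.006, -0.0]
[-0.0, 0.0, 0.0004, -0.0002, 0.006, -0.0]
[-0.0, 0.0, 0.0004, -0.0002, 0.006, -0.0]
[-0.0, 0.0, 0.0004, -0.0002, 0.006, -0.0]
[-0.0, 0.0, 0.0004, -0.0002, 0.006, -0.0]
[-0.0, 0.0, 0.0004, -0.0002, 0.006, -0.0]
[-0.0, 0.0, 0.0004, -0.0002, 0.006, -0.0]
[-0.0, 0.0, 0.0004, -0.0002, 0.006, -0.0]
[-0.0, 0.0, 0.0004, -0.0002, 0.006, -0.0]
[-0.0, 0.0, 0.0004, -0.0002, 0.006, -0.0]
[-0.0, 0.0, 0.0004, -0.0002, 0.006, -0.0]
[-0.0, 0.0, 0.0004, -0.0002, 0.006, -0.0]
[-0.0, 0.0, 0.0004, -0.0002, 0.006, -0.0]
```

servo_tool(
  plan=[
    [0,-0.0004,0,0.0004,0,0.006,0],
    [0,0,0,0.0004,0,0.006,0],
    [0,0,0,0.0004,0,0.006,0],
    [0,0,0,0.0004,0,0.006,0],
    [0,0,0,0.0004,0,0.006,0],
    [0,0,0,0.0004,0,0.006,0],
    [0,0,0,0.0004,0,0.006,0],
    [0,0,0,0.0004,0,0.006,0],
  ],
)

```text
time_s: 19.25
ee_pos: [0.5526, 0.0113, 0.0711]
eef_rot: [-3.139, 0.177, -0.047]
force: [-4.3, -0.8, -4.4]
grip_width: 0.0116
grip_force: 50.0
```

```bash
python3 -c "
from h import *
st()"
```

```text
19.25 [0.5526 0.0113 0.0711] [-3.1392  0.1766 -0.0467] F [-4.34 -0.79 -4.41] M [-0.218  0.897  0.129] w 0.0116
{'edge': array([61.3, -0.5, 50.9]), 'lip': array([75.4, -0.5, 61.6]), 'front': array([-69.2,  -0.4,  82.3]), 'yaw_pitch_roll': array([-0.05, 10.12,  0.14])}
```

servo_tool(
  plan=[
    [0,-0.0005,0,0.0004,0,0.006,0],
    [0,-0.0003,0,0.0004,0,0.006,0],
    [0,0,0,0.0004,0,0.006,0],
    [0,0,0,0.0004,0,0.006,0],
    [0,0,0,0.0004,0,0.006,0],
    [0,0,0,0.0004,0,0.006,0],
    [0,0,0,0.0004,0,0.006,0],
    [0,0,0,0,0,0,0],
  ],
)

```text
time_s: 20.25
ee_pos: [0.5515, 0.0114, 0.0687]
eef_rot: [-3.139, 0.134, -0.047]
force: [-0.8, 0.0, -4.0]
grip_width: 0.0111
grip_force: 50.0
```

```bash
python3 -c "
from h import *
st()"
```

```text
20.25 [0.5515 0.0114 0.0687] [-3.1391  0.1343 -0.0467] F [-0.77  0.01 -4.01] M [-0.057 -0.043 -0.019] w 0.0111
{'edge': array([61. , -0.4, 50.9]), 'lip': array([74.6, -0.5, 62.2]), 'front': array([-70.7,  -0.4,  76.8]), 'yaw_pitch_roll': array([-0.04,  7.7 ,  0.15])}
```

servo_tool(
  plan=[
    [0,0.0001,0,0.0002,0,0.003,0],
    [0,0.0001,0,0.0002,0,0.003,0],
    [0,0.0001,0,0.0002,0,0.003,0],
    [0,0.0001,0,0.0002,0,0.003,0],
    [0,0,0,0.0002,0,0.003,0],
    [0,0,0,0.0002,0,0.003,0],
    [0,0,0,0,0,0,0],
    [0,0,0,0,0,0,0],
  ],
)

```text
time_s: 21.25
ee_pos: [0.5518, 0.0115, 0.0674]
eef_rot: [-3.139, 0.116, -0.047]
force: [-0.2, 0.1, -3.7]
grip_width: 0.0115
grip_force: 50.0
```

```bash
python3 -c "
from h import *
st()"
```

```text
21.25 [0.5518 0.0115 0.0674] [-3.1391  0.1164 -0.0467] F [-0.24  0.11 -3.68] M [-0.015  0.004 -0.022] w 0.0115
{'edge': array([61.6, -0.4, 50.8]), 'lip': array([75. , -0.4, 62.3]), 'front': array([-70.6,  -0.4,  74.3]), 'yaw_pitch_roll': array([-0.04,  6.67,  0.15])}
```

servo_tool(
  plan=[
    [0,0,0,0.0002,0,0.002,0],
    [0,0,0,0.0002,0,0.002,0],
    [0,0,0,0.0002,0,0.002,0],
    [0,0,0,0.0002,0,0.002,0],
    [0,0,0,0.0002,0,0.002,0],
    [0,0,0,0.0002,0,0.002,0],
    [0,0,0,0,0,0,0],
    [0,0,0,0,0,0,0],
  ],
)

```text
time_s: 22.25
ee_pos: [0.5518, 0.0115, 0.0664]
eef_rot: [-3.139, 0.104, -0.047]
force: [-1.4, 0.7, 0.8]
grip_width: 0.0111
grip_force: 50.0
```

```bash
python3 -c "
from h import *
st()"
```

```text
22.25 [0.5518 0.0115 0.0664] [-3.1391  0.1041 -0.0467] F [-1.37  0.67  0.81] M [ 0.032  0.154 -0.02 ] w 0.0111
{'edge': array([61.8, -0.4, 50.5]), 'lip': array([75.1, -0.4, 62.2]), 'front': array([-70.7,  -0.3,  72.4]), 'yaw_pitch_roll': array([-0.04,  5.96,  0.15])}
```

The plate now rests on the rear ledges and the catch at 5.96°, with no weight on the wrist. Release gently, withdraw, and move to press on the front rim.

servo_tool(
  plan=[
    [5,0,0,0,0,0,0],
    [20,0,0,0,0,0,0],
    [32,0,0,0,0,0,0],
    [35,0,0,-0.003,0,0,0],
    [35,0,0,-0.008,0,0,0],
    [35,0,0,-0.012,0,0,0],
    [35,0,0,-0.015,0,0,0],
    [64,0,0,-0.015,0,0,0],
  ],
  force=10,
)

```text
time_s: 23.25
ee_pos: [0.5574, 0.011, 0.1204]
eef_rot: [-3.139, 0.104, -0.047]
force: [0.3, 0.3, 0.2]
grip_width: 0.0402
grip_force: 0.0
```

```bash
python3 - <<'E'
from h import *
st()
e=R.from_euler('z',yaw).apply([-.056,0,.0])+np.r_[T,0]; e[2]=.100; print('over front rim',e)
rows(e,down(yaw),8)
c=grab('wrist'); cv2.imwrite('pics/w4.png',c['pixels'][:,:,::-1])
E
```

```text
23.25 [0.5574 0.011  0.1204] [-3.1391  0.1036 -0.0467] F [0.28 0.31 0.2 ] M [-0.022  0.087 -0.012] w 0.0402
{'edge': array([ 67.5,  -0.6, 104.5]), 'lip': array([ 80.7,  -0.6, 116.2]), 'front': array([-65. ,  -0.5, 126.3]), 'yaw_pitch_roll': array([-0.04,  5.94,  0.14])}
over front rim [0.49476001 0.01449187 0.1       ]
[-0.0075, -0.0001, 0.0033, -0.0003, 0.013, -0.0001]
[-0.0076, -0.0001, 0.0032, -0.0003, 0.013, -0.0001]
[-0.0076, -0.0001, 0.0031, -0.0003, 0.013, -0.0001]
[-0.0077, -0.0001, 0.003, -0.0003, 0.013, -0.0001]
[-0.0077, -0.0001, 0.0029, -0.0003, 0.013, -0.0001]
[-0.0077, -0.0001, 0.0028, -0.0003, 0.013, -0.0001]
[-0.0078, -0.0001, 0.0027, -0.0003, 0.013, -0.0001]
[-0.0078, -0.0001, 0.0026, -0.0003, 0.013, -0.0001]
```

View pics/w4.png

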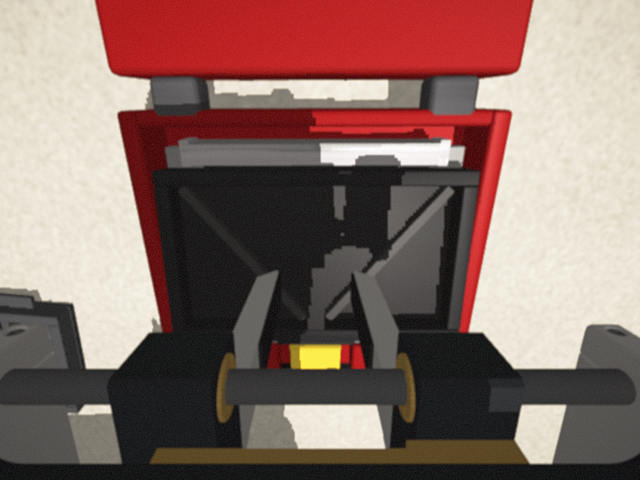

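The plate lies in the well with its rear lip under the rail (row 165) and its front on the yellow catch at (320,355). Now over the front rim, fingers 60 mm apart, astride the catch.

servo_tool(
  plan=[
    [64,-0.0075,0,0.003,0,0.013,0],
    [64,-0.0075,0,0.003,0,0.013,0],
    [64,-0.0075,0,0.003,0,0.013,0],
    [64,-0.0077,0,0.003,0,0.013,0],
    [64,-0.0077,0,0.003,0,0.013,0],
    [64,-0.0077,0,0.003,0,0.013,0],
    [64,-0.0078,0,0.003,0,0.013,0],
    [64,-0.0078,-0.001,0.002,0,0.013,0],
  ],
)

```text
time_s: 24.3
ee_pos: [0.4942, 0.0151, 0.0994]
eef_rot: [-3.139, -0.0, -0.047]
force: [0.9, 0.4, -0.1]
grip_width: 0.06
grip_force: 0.0
```

servo_tool(
  plan=[
    [64,0,0,0.0015,0,0,0],
    [64,0,0,0.0015,0,0,0],
    [64,0,0,0.0015,0,0,0],
    [64,0,0,0.0015,0,0,0],
    [64,0,0,0.001,0,0,0],
    [64,0,0,0.001,0,0,0],
    [64,0,0,0.001,0,0,0],
    [64,0,0,0,0,0,0],
  ],
)

```text
time_s: 25.3
ee_pos: [0.4948, 0.0151, 0.0905]
eef_rot: [-3.139, 0.001, -0.047]
force: [1.1, 0.7, -0.0]
grip_width: 0.0603
grip_force: 0.0
```

```bash
python3 -c "
from h import *
st()
p,_=pose(); print((R.from_euler('z',-yaw).apply(p-np.r_[T,0])*1000).round(1))"
```

```text
25.3 [0.4948 0.0151 0.0905] [-3.1392e+00  5.0000e-04 -4.7000e-02] F [ 1.06  0.75 -0.  ] M [-0.044  0.164  0.022] w 0.0603
{'edge': array([ 6. ,  0.6, 81. ]), 'lip': array([18. ,  0.5, 94. ]), 'front': array([-128. ,    0.6,   89. ]), 'yaw_pitch_roll': array([-0.04,  0.03,  0.14])}
[-56.    0.6  90.5]
```

servo_tool(
  plan=[
    [64,0,0,0.0005,0,0,0],
    [64,0,0,0.0005,0,0,0],
    [64,0,0,0.0005,0,0,0],
    [64,0,0,0.0005,0,0,0],
    [64,0,0,0.0003,0,0,0],
    [64,0,0,0.0003,0,0,0],
    [64,0,0,0.0003,0,0,0],
    [64,0,0,0,0,0,0],
  ],
)

```text
time_s: 26.3
ee_pos: [0.4948, 0.0151, 0.0877]
eef_rot: [-3.139, 0.0, -0.047]
force: [-0.1, -0.2, 1.2]
grip_width: 0.0601
grip_force: 0.3
```

servo_tool(
  plan=[
    [64,0,0,0.0003,0,0,0],
    [64,0,0,0.0003,0,0,0],
    [64,0,0,0.0003,0,0,0],
    [64,0,0,0.0003,0,0,0],
    [64,0,0,0.0003,0,0,0],
    [64,0,0,0,0,0,0],
    [64,0,0,0,0,0,0],
    [64,0,0,0,0,0,0],
  ],
)

```text
time_s: 27.3
ee_pos: [0.4948, 0.015, 0.0864]
eef_rot: [-3.139, 0.0, -0.047]
force: [-2.7, -0.3, 7.0]
grip_width: 0.06
grip_force: 3.0
```

servo_tool(
  plan=[
    [64,0,0,0.0003,0,0,0],
    [64,0,0,0.0003,0,0,0],
    [64,0,0,0.0003,0,0,0],
    [64,0,0,0.0003,0,0,0],
    [64,0,0,0.0003,0,0,0],
    [64,0,0,0,0,0,0],
    [64,0,0,0,0,0,0],
    [64,0,0,0,0,0,0],
  ],
)

```text
time_s: 28.3
ee_pos: [0.4947, 0.015, 0.0849]
eef_rot: [-3.139, 0.001, -0.047]
force: [-4.2, 0.3, 6.8]
grip_width: 0.06
grip_force: 3.6
```

servo_tool(
  plan=[
    [64,-0.0001,0,0.0004,0,0,0],
    [64,-0.0001,0,0.0004,0,0,0],
    [64,-0.0001,0,0.0004,0,0,0],
    [64,-0.0001,0,0.0004,0,0,0],
    [64,-0.0001,0,0.0004,0,0,0],
    [64,-0.0001,0,0.0004,0,0,0],
    [64,0,0,0,0,0,0],
    [64,0,0,0,0,0,0],
  ],
)

```text
time_s: 29.3
ee_pos: [0.4943, 0.015, 0.0829]
eef_rot: [-3.139, 0.0, -0.047]
force: [-4.3, -0.9, 10.8]
grip_width: 0.06
grip_force: 5.2
```

servo_tool(
  plan=[
    [64,-0.0001,0,0.0003,0,0,0],
    [64,-0.0001,0,0.0003,0,0,0],
    [64,-0.0001,0,0.0003,0,0,0],
    [64,-0.0001,0,0.0003,0,0,0],
    [64,-0.0001,0,0.0003,0,0,0],
    [64,0,0,0,0,0,0],
    [64,0,0,0,0,0,0],
    [64,0,0,0,0,0,0],
  ],
)

```text
time_s: 30.3
ee_pos: [0.4937, 0.0152, 0.0807]
eef_rot: [-3.139, 0.001, -0.047]
force: [0.4, 0.0, 0.6]
grip_width: 0.0601
grip_force: 0.1
```

The force vanished, so it may have clicked. Check.

servo_tool(
  plan=[
    [64,0,0,-0.01,0,0,0],
    [64,0,0,-0.01,0,0,0],
    [64,0,0,-0.01,0,0,0],
    [64,0,0,-0.015,0,0,0],
    [64,0,0,-0.015,0,0,0],
    [64,-0.01,0,-0.015,0,0,0],
    [64,-0.01,0,-0.015,0,0,0],
    [64,-0.01,0,-0.015,0,0,0],
  ],
)

```text
time_s: 31.3
ee_pos: [0.4634, 0.0163, 0.187]
eef_rot: [-3.139, -0.0, -0.047]
force: [-0.5, -0.1, -0.6]
grip_width: 0.0606
grip_force: 0.0
```

```bash
cat > chk.py <<'E'
from h import *
import sys
c=grab('wrist'); P=cloud(c); Z=R.from_euler('z',-yaw)
cv2.imwrite(f'pics/{sys.argv[1]}.png',c['pixels'][:,:,::-1])
Q=(Z.apply((P-np.r_[T,0]).reshape(-1,3))*1000)
dark=c['pixels'].max(2).ravel()<140
def z(x0,x1,y0,y1):
    k=(Q[:,0]>x0)&(Q[:,0]<x1)&(Q[:,1]>y0)&(Q[:,1]<y1)&(Q[:,2]>40)&(Q[:,2]<100); return np.median(Q[k,2]).round(1),k.sum()
print('rear rim',z(54,59,-80,-20),z(54,59,20,80),'front rim',z(-59,-55,-80,-25),z(-59,-55,25,80),'side',z(-30,30,-103,-98),z(-30,30,98,103),'front lip',z(-70,-66,-28,-22),z(-70,-66,22,28))
h=cv2.cvtColor(c['pixels'],cv2.COLOR_RGB2HSV).astype(int).reshape(-1,3)
y=(abs(h[:,0]-28)<5)&(h[:,1]>150)&(h[:,2]>90)&(abs(Q[:,0]+80)<30)&(abs(Q[:,1])<40)
print('catch x,z',np.percentile(Q[y,0],[2,50,98]).round(1),np.percentile(Q[y,2],[5,50,95]).round(1),y.sum()); st()
E
python3 chk.py w5
```

```text
rear rim (np.float64(74.2), np.int64(570)) (np.float64(74.2), np.int64(543)) front rim (np.float64(79.7), np.int64(288)) (np.float64(79.8), np.int64(271)) side (np.float64(77.0), np.int64(466)) (np.float64(77.0), np.int64(492)) front lip (np.float64(69.4), np.int64(29)) (np.float64(69.2), np.int64(30))
catch x,z [-109.   -91.1  -72. ] [69.4 71.2 78.9] 1777
31.35 [0.4634 0.0164 0.1888] [-3.1391e+00 -2.3000e-03 -4.6900e-02] F [-0.02  0.76  1.51] M [-0.01   0.189 -0.01 ] w 0.0599
{'edge': array([-25.4,   0.4, 179.5]), 'lip': array([-13.4,   0.4, 192.5]), 'front': array([-159.4,    0.5,  187.2]), 'yaw_pitch_roll': array([-0.03, -0.13,  0.14])}
```

View pics/w5.png

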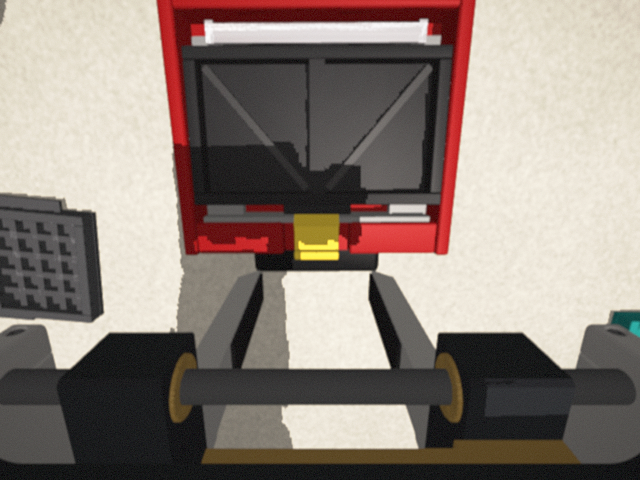

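Not yet clicked: the front rim is still 5.5 mm high (2.8°) and the catch at (318,235) is pushed out. I'll check whether the front lip will clear the front wall.

```bash
python3 - <<'E'
from h import *
c=load('wrist'); P=cloud(c); Q=R.from_euler('z',-yaw).apply((P-np.r_[T,0]).reshape(-1,3)).reshape(P.shape)*1000
for u in (292,345,250,390):
    print(u,[(v,*Q[v,u,[0,2]].round(1),int(c['pixels'][v,u].max())) for v in range(190,226,2)])
for u in (270,370): print(u,[(v,*Q[v,u,[0,2]].round(1)) for v in range(22,66,3)])
k=[np.where((Q[v,:,2]>72)&(abs(Q[v,:,1])<112))[0] for v in(100,150)]
print([(Q[v,i[0]].round(1),Q[v,i[-1]].round(1)) for v,i in zip((100,150),k)])
E
```

```text
292 [(190, np.float64(-50.7), np.float64(61.4), 29), (192, np.float64(-50.5), np.float64(74.7), 29), (194, np.float64(-51.5), np.float64(79.5), 28), (196, np.float64(-53.1), np.float64(80.0), 25), (198, np.float64(-54.7), np.float64(80.6), 35), (200, np.float64(-56.6), np.float64(79.5), 33), (202, np.float64(-58.3), np.float64(79.7), 30), (204, np.float64(-60.4), np.float64(77.6), 26), (206, np.float64(-63.6), np.float64(69.8), 35), (208, np.float64(-65.3), np.float64(70.4), 34), (210, np.float64(-67.3), np.float64(69.3), 33), (212, np.float64(-69.1), np.float64(69.7), 30), (214, np.float64(-74.4), np.float64(53.4), 62), (216, np.float64(-74.5), np.float64(61.8), 80), (218, np.float64(-76.0), np.float64(63.0), 92), (220, np.float64(-78.0), np.float64(62.8), 98), (222, np.float64(-82.2), np.float64(53.2), 100), (224, np.float64(-84.0), np.float64(53.6), 104)]
345 [(190, np.float64(-50.8), np.float64(61.1), 22), (192, np.float64(-50.4), np.float64(75.8), 26), (194, np.float64(-51.5), np.float64(79.8), 29), (196, np.float64(-53.2), np.float64(79.8), 37), (198, np.float64(-54.8), np.floa
[... 3135 characters left out ...]
.6), np.float64(68.1)), (31, np.float64(73.6), np.float64(67.9)), (34, np.float64(71.6), np.float64(67.8)), (37, np.float64(69.1), np.float64(69.5)), (40, np.float64(67.4), np.float64(68.0)), (43, np.float64(66.7), np.float64(62.0)), (46, np.float64(61.8), np.float64(73.9)), (49, np.float64(59.8), np.float64(73.5)), (52, np.float64(57.7), np.float64(73.7)), (55, np.float64(55.7), np.float64(73.5)), (58, np.float64(53.5), np.float64(73.6)), (61, np.float64(53.2), np.float64(64.7)), (64, np.float64(52.7), np.float64(56.0))]
[(array([-6.600e+00, -3.000e-01,  3.659e+02]), array([-6.600e+00, -3.000e-01,  3.659e+02])), (array([-6.600e+00, -3.000e-01,  3.659e+02]), array([ -15.7, -105.2,   77.5]))]
```

The lip end (x≈−70.5) is clear of the wall (−74.3). It only needs pressing further, so go back and continue.

servo_tool(
  plan=[
    [64,0.01,0,0.015,0,0,0],
    [64,0.01,0,0.015,0,0,0],
    [64,0.01,0,0.015,0,0,0],
    [64,0,0,0.015,0,0,0],
    [64,0,0,0.015,0,0,0],
    [64,0,0,0.013,0,0,0],
    [64,0,0,0.008,0,0,0],
    [64,0,0,0.004,0,0,0],
  ],
)

```text
time_s: 32.35
ee_pos: [0.4936, 0.0152, 0.0854]
eef_rot: [-3.139, 0.001, -0.047]
force: [-0.4, 1.2, -0.4]
grip_width: 0.0605
grip_force: 0.0
```

servo_tool(
  plan=[
    [64,0,0,0.001,0,0,0],
    [64,0,0,0.001,0,0,0],
    [64,0,0,0.001,0,0,0],
    [64,0,0,0.001,0,0,0],
    [64,0,0,0.0005,0,0,0],
    [64,0,0,0.0005,0,0,0],
    [64,0,0,0,0,0,0],
    [64,0,0,0,0,0,0],
  ],
)

```text
time_s: 33.35
ee_pos: [0.4937, 0.0151, 0.0808]
eef_rot: [-3.139, 0.0, -0.047]
force: [-0.8, 0.1, 0.1]
grip_width: 0.0599
grip_force: 0.0
```

servo_tool(
  plan=[
    [64,-0.0001,0,0.0003,0,0,0],
    [64,-0.0001,0,0.0003,0,0,0],
    [64,-0.0001,0,0.0003,0,0,0],
    [64,-0.0001,0,0.0003,0,0,0],
    [64,-0.0001,0,0.0003,0,0,0],
    [64,0,0,0,0,0,0],
    [64,0,0,0,0,0,0],
    [64,0,0,0,0,0,0],
  ],
)

```text
time_s: 34.35
ee_pos: [0.4932, 0.0152, 0.0793]
eef_rot: [-3.139, 0.0, -0.047]
force: [0.6, -0.3, 1.9]
grip_width: 0.0599
grip_force: 0.6
```

servo_tool(
  plan=[
    [64,-0.0001,0,0.0003,0,0,0],
    [64,-0.0001,0,0.0003,0,0,0],
    [64,-0.0001,0,0.0003,0,0,0],
    [64,-0.0001,0,0.0003,0,0,0],
    [64,-0.0001,0,0.0003,0,0,0],
    [64,0,0,0,0,0,0],
    [64,0,0,0,0,0,0],
    [64,0,0,0,0,0,0],
  ],
)

```text
time_s: 35.35
ee_pos: [0.4926, 0.0152, 0.0777]
eef_rot: [-3.139, 0.001, -0.047]
force: [1.1, -0.3, 1.6]
grip_width: 0.0601
grip_force: 0.5
```

servo_tool(
  plan=[
    [64,-0.0001,0,0.0003,0,0,0],
    [64,-0.0001,0,0.0003,0,0,0],
    [64,-0.0001,0,0.0003,0,0,0],
    [64,-0.0001,0,0.0003,0,0,0],
    [64,0,0,0.0003,0,0,0],
    [64,0,0,0,0,0,0],
    [64,0,0,0,0,0,0],
    [64,0,0,0,0,0,0],
  ],
)

```text
time_s: 36.35
ee_pos: [0.4923, 0.0152, 0.0762]
eef_rot: [-3.139, 0.0, -0.047]
force: [0.2, 0.3, -0.5]
grip_width: 0.0603
grip_force: 0.0
```

servo_tool(
  plan=[
    [64,0,0,0.0002,0,0,0],
    [64,0,0,0.0002,0,0,0],
    [64,0,0,0.0002,0,0,0],
    [64,0,0,0.0002,0,0,0],
    [64,0,0,0,0,0,0],
    [64,0,0,0,0,0,0],
    [64,0,0,0,0,0,0],
    [64,0,0,0,0,0,0],
  ],
)

```text
time_s: 37.35
ee_pos: [0.4923, 0.0152, 0.0755]
eef_rot: [-3.139, 0.0, -0.047]
force: [0.0, 0.4, 0.0]
grip_width: 0.0595
grip_force: 0.0
```

servo_tool(
  plan=[
    [64,0,0,0.0002,0,0,0],
    [64,0,0,0.0002,0,0,0],
    [64,0,0,0.0002,0,0,0],
    [64,0,0,0.0002,0,0,0],
    [64,0,0,0.0002,0,0,0],
    [64,0,0,0,0,0,0],
    [64,0,0,0,0,0,0],
    [64,0,0,0,0,0,0],
  ],
)

```text
time_s: 38.35
ee_pos: [0.4924, 0.0152, 0.0747]
eef_rot: [-3.139, 0.0, -0.047]
force: [-1.6, -0.2, 4.8]
grip_width: 0.0599
grip_force: 2.6
```

servo_tool(
  plan=[
    [64,0,0,-0.01,0,0,0],
    [64,0,0,-0.01,0,0,0],
    [64,0,0,-0.01,0,0,0],
    [64,0,0,-0.015,0,0,0],
    [64,0,0,-0.015,0,0,0],
    [64,-0.01,0,-0.015,0,0,0],
    [64,-0.01,0,-0.018,0,0,0],
    [64,-0.01,0,-0.018,0,0,0],
  ],
)

```text
time_s: 39.35
ee_pos: [0.4621, 0.0164, 0.1868]
eef_rot: [-3.139, -0.0, -0.047]
force: [0.4, -0.4, 0.6]
grip_width: 0.0603
grip_force: 0.0
```

```bash
python3 chk.py w6
```

```text
rear rim (np.float64(74.0), np.int64(567)) (np.float64(74.0), np.int64(551)) front rim (np.float64(74.2), np.int64(283)) (np.float64(74.1), np.int64(303)) side (np.float64(74.0), np.int64(477)) (np.float64(74.0), np.int64(472)) front lip (np.float64(63.2), np.int64(30)) (np.float64(63.1), np.int64(29))
catch x,z [-105.6  -87.5  -68. ] [69.  71.2 78.9] 1847
39.4 [0.4621 0.0164 0.189 ] [-3.1391e+00 -2.9000e-03 -4.6900e-02] F [-0.03  0.52  3.93] M [-0.026  0.094  0.027] w 0.0602
{'edge': array([-26.6,   0.4, 179.7]), 'lip': array([-14.7,   0.4, 192.7]), 'front': array([-160.7,    0.5,  187.3]), 'yaw_pitch_roll': array([-0.03, -0.17,  0.14])}
```

View pics/w6.png

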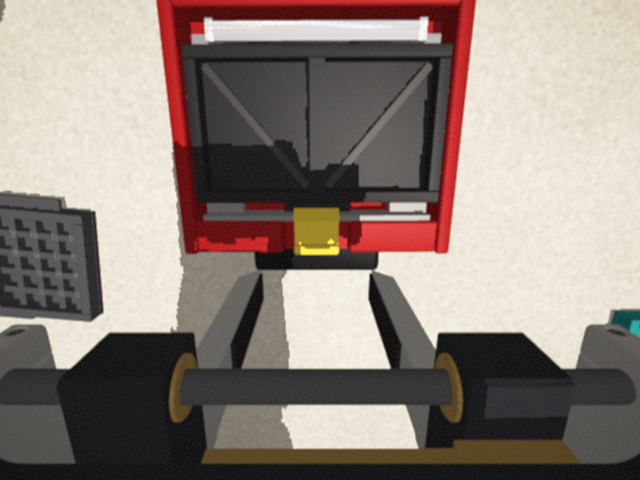

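The plate is flat (all rims at 74.0–74.2), and the catch at (318,228) has sprung in over the lip. I'll compare the catch with its starting position from the first wrist view and hand in if it matches.

```bash
python3 - <<'E'
from h import *
f=[]
for c in (pickle.load(open('w1.pkl','rb')),load('wrist')):
    Q=R.from_euler('z',-yaw).apply((cloud(c)-np.r_[T,0]).reshape(-1,3))*1000
    h=cv2.cvtColor(c['pixels'],cv2.COLOR_RGB2HSV).astype(int).reshape(-1,3)
    y=(abs(h[:,0]-28)<5)&(h[:,1]>150)&(h[:,2]>90)&(abs(Q[:,0]+80)<30)&(abs(Q[:,1])<40)
    x=np.percentile(Q[y,0],[2,98]); t=y&(Q[:,2]>75.5); f.append(x); print(x.round(1),np.percentile(Q[t,0],[2,50,98]).round(1))
if abs(f[0]-f[1]).max()<1.5: print(ctrl.hand_in())
E
```

```text
[-105.8  -69.8] [-106.4 -101.   -71.9]
[-105.6  -68. ] [-106.1 -100.4  -71.9]
```

The catch's outer edge (−105.8 then −105.6) and top edge (−71.9 both times) are back at the start. Only the nose face shows more, because the viewing angle differs.

```bash
python3 -c "
from station import ctrl
print(ctrl.hand_in())"
```

```text
the job is handed in; nothing more can be done
None
```

The sandwich plate is hooked under the rail, lying flat with the catch back over its front lip, and the robot has let go; I handed it in at about 40 s, but the hand-in returned no verdict.

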